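# Lock the loaded vial tray on the bench shaker

### The arm

A 6-joint arm with a two-finger parallel gripper is mounted at the origin on a cart in front of the work surface, level with it; the furniture and walls round the work are solid. World frame = base frame: x ahead of the robot, y to its left, z up, the work surface at z = 0. Lengths are in m, angles in degrees, forces in N, time in s.
With the tool pointing down it reaches from about 0.3 to 0.75 m from the base axis. Payload 8.5 kg.
Tool frame: the origin (TCP) lies on the centre line of the jaws, within the pads' length; the fingertips stand 19 mm ahead of it and the grasp point (between the pads) is the TCP (env.tcp_to_tips is the z of the fingertips in the tool frame, in m); z points along the fingers, y is the line along which they close (so a half turn about z gives the same grasp; the last joint's range is limited). The gripper opens to 85 mm and grips with 20 to 120 N. Pads are 22 mm wide; open, the fingers measure 114 mm over their backs; the gripper's body (76 mm by 85 mm) begins 54 mm behind the grasp point. The pads swing forward as they close: fully open they stand 13 mm farther back than shut.
Start: joints at [-86.534, 21.807, 74.336, -0, 83.858, -12.336], TCP at [0.15, -0.529, 0.25] pointing down, gripper open.
Joint ranges: [-178.18, 178.18], [-50.72, 133.34], [12.68, 142.11], [-81.47, 261.47], [9.98, 163.14], [-165.26, 165.26]. Speed limits (degrees/s): [136.94, 136.94, 180, 180, 180, 180].

### API

Orientations are given as a 3x3 rotation matrix whose columns are the frame's x, y, z axes.
In Python, from rig import env gives the robot as it stands.
- The arm moves only by the tool servo_tool, never from a script. Its argument "steps" is a list of rows, each an object of numbers: "tx", "ty", "tz": the shift along the world's x, y, z in cm; "yaw": the turn about the world's z in degrees; "claw": the finger opening in cm, from 0 to 8.54. In form: [{"tx": .., "ty": .., "tz": .., "yaw": .., "claw": ..}, ...]. A call has 1 to 20 rows; each row shifts and turns the commanded pose from where the row before left it; what a row does not reach is not made up. A row lasts 1/10 s, in which the tool goes at most 50 mm and 8.59 degrees, less where a joint would pass 70% of its speed; a pose out of reach is approached as far as the arm can. A call with a gripper value outside its range is refused whole. The fingers move at their own pace and stop on an object; "newtons" is the grip in N (left out, the last holds). Time passes only in rows, so rows that do not move let the fingers close. It gives the time, the measured TCP pose, the force, the opening and the grip force at its end, in the units of the state.
- env.observe(): the state, without advancing time (a new reading comes with each control period).
- env.get_image(name): name is "scene" or "side" or "wrist"; returns (picture, depth): 384x512x3 uint8, red, green, blue; 384x512 float32, m along the optical axis (not along the pixel's ray), 0 where there is no reading.
- env.camera_model(name): a dict with "fovy" (degrees; the focal length in pixels is half the picture's height over the tangent of half this angle, whatever the lens; pixels are square), "cx", "cy" (the principal point, pixels), "T" (4x4, takes a point from camera to world coordinates). Camera axes: x right, y down, z forward; pixel columns grow to the right and rows downward; lengths in m; the calibration is good to about 2 mm. The wrist camera is an equidistant fisheye: a pixel r from the principal point sees the ray r / f radians off the axis. A picture is of the moment at which its call begins: read the wrist's pose just before it. camera_model takes no time and is no camera call; for the wrist camera it gives the pose at the moment of the call.
- env.close_job(): hands the job in; it is judged then, once.
The state is a dict: "time_s": time; "q": joint angles; "qvel": joint speeds; "joint_efforts": joint torques, N m; "position": TCP position; "tool_rot": TCP orientation; "ft_force": force on the tool from outside, world axes, zero at the start; "wrist_torque": the same for the moment, N m; "grip_width": finger opening in m; "gripper_force": force on a finger pad.
Only numpy, scipy, OpenCV 4.12 (cv2) and the standard library are available. Lean on these libraries where they do the work, as an engineer would, in place of code of your own. Each camera call takes 0.05 s, during which the arm holds its last target. There are 200 camera calls.

### The job

Lock the loaded vial tray on the bench shaker so that it cannot wander when the shaker runs: slide the tray along the platform until the fork at its left end is fully home on the upright pivot pin, then swing it about the pin by pushing near its other end, away from you, until the spring catch snaps shut in front of the striker at that end and keeps the tray pressed on the rubber buffer. Feel your way with a light hand: never ram the fork against the pin or squash the buffer flat. Keep the vials standing in their cells, leave the other glassware on the worktop alone, and let go at the end.

Things in the scene. Friction and masses are not known exactly. Their poses are not given: they have to be found in the camera images.
- shaker: Low white bench shaker, fixed. Perforated grey platform 300 mm (x) by 380 mm (y), flat top 75 mm above the worktop. Origin on the worktop under the platform's centre; x points to the shaker's back, y to its left; dial and display face -x. The tray's locked place runs along y at about x = 50 mm. A bottle 105 mm tall stands in a clip behind it, at (115, 95) mm.
- pivot_pin (a point): Foot of the upright steel pivot pin on the platform, at (50, 143, 75) mm in the shaker's frame. Pin 10 mm in diameter and 29 mm tall, on a flange 24 mm across and 3 mm thick. More than 35 N between tray and shaker (the weight of 4 to 6 N included) counts as ramming.
- stop_middle (a point): Middle of the range where the striker can end up locked, on the platform, 285 mm from the pin, axes as the shaker. A stop bracket is screwed on here: catch to the right of the tray's toe (25 mm tall), buffer and steel upright (36 mm tall) behind the striker. Its slotted foot is set anew each time, up to 12 mm nearer or farther in x, and that setting is not measured: home must be felt.
- tray: Loose white vial tray, box 256 x 46 x 38 mm, walls 4 mm, one row of six 38 mm cells; 0.24 to 0.39 kg plus 0.16 kg of vials; slides flat on the platform. Origin on its underside plane at the fork's seat, where the pin's axis is when fully home; y along the tray from toe to heel, x across (to the shaker's back when locked), z up. Box from y = -15 to -271 mm. Fork at the heel, striker at the toe.
- tray_toe (a point): Top of the tray above the wall between its two empty cells, at (0, -227, 38) mm of the tray: near here both long walls are free, to grip across 46 mm or to push. At the other end the steel fork points to +y: slot 12.5 mm wide ending 5 mm beyond the pin's axis, flared to 32 mm at the tips (y = +20 mm), 6 to 14 mm above the platform. At the start: tray turned 17 to 29 degrees, toe towards the robot.
- tray_striker (a point): Middle of the striker on a tab at the tray's toe: an upright steel block 10 mm (x) by 10 mm (y), leading corner rounded, 6 to 22 mm above the tray's underside, centred at (0, -285) mm of the tray.
- catch (a joint): Spring catch, a steel pawl on an upright hinge: 0 rad shut. The striker, coming from the robot's side, meets its ramp about 25 mm before home, pushes it aside (to 0.12 to 0.17 rad, 4 to 10 N of push at the toe, less once the ramp is passed), then it springs back to 0 in front of the striker and holds it.
- buffer (a joint): Travel in m of the rubber buffer (14 mm across) behind the striker: 0 free, growing as the tray presses it, 3.5 N per mm. It is 1 to 2 mm in when the catch snaps shut (4 to 7 N at the striker; pushing nearer the pin takes more, and 1 to 3 N go into tray friction), and stays about 1 mm in when let go. 5 mm (17.5 N) counts as squashed flat.
- vial_1: Loose open glass vial, 35 mm in diameter, 66 mm tall, standing in the tray's cell at y = -38 mm. Origin at its underside.
- vial_2: Loose open glass vial, 35 mm in diameter, 66 mm tall, standing in the tray's cell at y = -80 mm. Origin at its underside.
- vial_3: Loose open glass vial, 35 mm in diameter, 66 mm tall, standing in the tray's cell at y = -122 mm. Origin at its underside.
- vial_4: Loose open glass vial, 35 mm in diameter, 66 mm tall, standing in the tray's cell at y = -164 mm. Origin at its underside.
- amber_bottle: Bystander: small amber dropper bottle, 47 mm square, 132 mm tall, on the worktop to the right of the shaker. Origin under its centre.
- watch_glass: Bystander: shallow watch glass, 92 mm across, 13 mm tall, on the worktop to the right. Origin under its centre.
- strip_box: Bystander: flat box of test strips, 46 x 190 x 16 mm, on the worktop at the right. Origin under its centre.
- glass_pipette: Bystander: glass pipette, 190 mm long, 16 mm tall, lying at the front left. Origin under its centre.
- beaker_600: Bystander: tall beaker, 95 mm across, 150 mm tall, on the worktop at the left. Origin under its centre.
Things that resemble listed ones, but are neither listed nor needed, are in the scene too. What is shaped like the vial_2 but turquoise is not meant.

How it is judged:
By the outcome, as a careful person would: the job done as asked, in the order asked, and still so for the second after the job is handed in, with the robot touching nothing.
It also fails if it takes over 62 s, if anything falls off the work surface, if the arm or the gripper's body presses on something with over 40 N, if the wrist force passes 120 N, or if a joint passes its speed limit or range.

## Working session

There is one attempt and no reset: what is moved stays moved. The work goes in short steps, Python scripts to look and compute and a tool call to move; the robot and the scene stay as the last step left them, time stands still between calls to the robot, and variables do not carry over. Pictures are saved under pics/ and viewed, at most 10 in all, crops included, and the job is handed in when it is done.

Besides the shell and the picture viewer there is one more tool, called after "Emit:" as name([rows], argument=value, ...), one row to a line, values as JSON. servo_tool: Moves the arm, as the interface text tells. Its arguments: {"type":"object","properties":{"steps":{"type":"array"},"newtons":{"type":"number"}},"required":["steps"]}

```bash
mkdir -p pics
cat > h.py <<'E'
import numpy as np, cv2
from rig import env
def shot(n,f):
    im,d=env.get_image(n); m=env.camera_model(n)
    cv2.imwrite('pics/'+f+'.png',im[:,:,::-1]); np.savez('pics/'+f+'.npz',im=im,d=d,T=m['T'],c=[m['fovy'],m['cx'],m['cy']])
    return im,d,m
class V:
    def __init__(s,f):
        z=np.load('pics/'+f+'.npz'); s.im,s.d,s.T=z['im'],z['d'],z['T']; fv,s.cx,s.cy=z['c']; s.f=s.im.shape[0]/2/np.tan(np.radians(fv/2))
    def ray(s,u,v): return s.T[:3,:3]@np.array([(u-s.cx)/s.f,(v-s.cy)/s.f,1.])
    def plane(s,u,v,z):
        r=s.ray(u,v); o=s.T[:3,3]; return o+r*(z-o[2])/r[2]
    def pt(s,u,v): return s.T[:3,3]+s.ray(u,v)*s.d[int(v),int(u)]
    def cloud(s):
        v,u=np.mgrid[:s.d.shape[0],:s.d.shape[1]]
        P=np.stack([(u-s.cx)/s.f,(v-s.cy)/s.f,np.ones(u.shape)],-1)*s.d[...,None]
        return P@s.T[:3,:3].T+s.T[:3,3]
E
python3 - <<'E'
from h import *
a=shot('scene','s0')[0];b=shot('side','d0')[0]
print(env.camera_model('scene'),env.camera_model('side'))
s=env.observe(); print(s['time_s'],s['ft_force'],s['tool_rot'])
E
```

```text
{'fovy': 52.884066879831344, 'cx': 255.34747296089216, 'cy': 196.76208483339192, 'T': array([[ 0.80241599, -0.35265913,  0.4814147 , -0.23093093],
       [-0.59675071, -0.46857607,  0.65140238, -0.94736092],
       [-0.00414359, -0.80998025, -0.58644252,  0.97285615],
       [ 0.        ,  0.        ,  0.        ,  1.        ]])} {'fovy': 44.280371108372115, 'cx': 261.2440416437904, 'cy': 194.08950090201157, 'T': array([[-0.9547478 , -0.17293502,  0.2419713 ,  0.1114957 ],
       [-0.2973324 ,  0.53563031, -0.79037562,  1.22181609],
       [ 0.00707646, -0.82655529, -0.56281104,  0.96303516],
       [ 0.        ,  0.        ,  0.        ,  1.        ]])}
0.1 [ 0.02702539 -0.36202487  0.5051106 ] [[ 9.62207688e-01  2.72316652e-01 -7.77883189e-05]
 [ 2.72316516e-01 -9.62206833e-01  1.31358956e-03]
 [ 2.82863860e-04 -1.28512902e-03 -9.99999134e-01]]
```

View pics/s0.png

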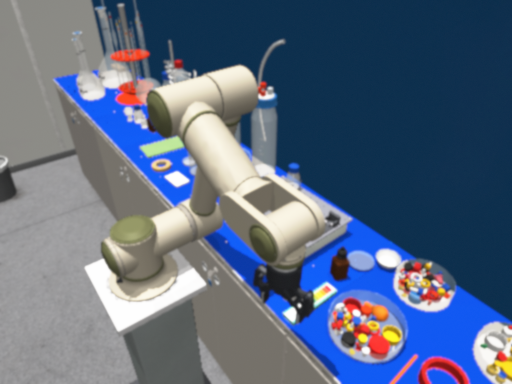

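View pics/d0.png

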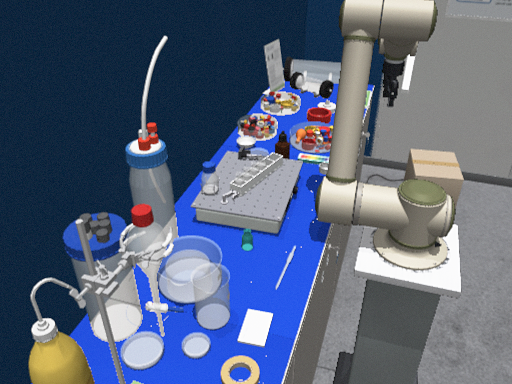

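The side view shows the shaker at about (250,190). The tray lies diagonally on it from (232,185) to (282,158), and the bottle stands at (210,178). The turquoise look-alike at (248,238) is on the worktop. The scene view of the tray is blocked by the arm.

Run:
```python
from h import *
v=V('d0'); c=v.im[130:245,180:315]; cv2.imwrite('pics/d0c.png',cv2.resize(c,None,fx=5.5,fy=5.2,interpolation=cv2.INTER_CUBIC)[:,:,::-1])
P=v.cloud(); m=(abs(P[...,2]-.075)<.004)&(v.d>0)
m[:130]=0;m[250:]=0;m[:,:180]=0;m[:,315:]=0
n,l,s,ce=cv2.connectedComponentsWithStats(m.astype(np.uint8)); k=1+np.argmax(s[1:,4])
pts=P[l==k][:,:2].astype(np.float32); print(len(pts),cv2.minAreaRect(pts),cv2.boxPoints(cv2.minAreaRect(pts)))
```

```text
3529 ((0.5510570406913757, -0.08586716651916504), (0.29985690116882324, 0.38725972175598145), 2.5770676136016846) [[ 0.392574    0.10082561]
 [ 0.40998644 -0.28604245]
 [ 0.70954007 -0.27255994]
 [ 0.69212765  0.11430812]]
```

View pics/d0c.png

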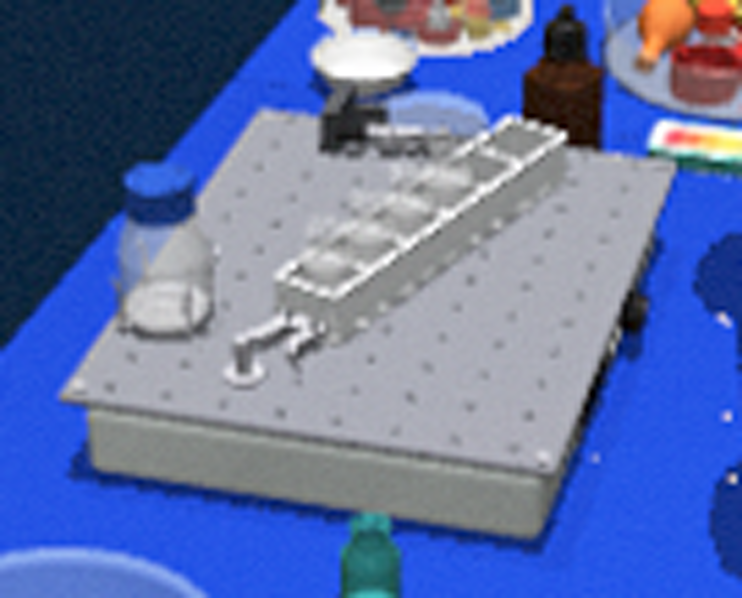

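Close crop: the tray box top runs from the heel at crop (308,286) to the toe at (541,125), and the fork tips are at about (265,335). The pin and flange are at (243,375), the bracket and catch at (380,135). Candidates considered for the tray's vials: the four clear vials in the tray (crop 328,265 to 447,180), the turquoise vial at (370,550), which is not meant, and the clip bottle at (165,250), which is also not meant.

Run:
```python
from h import *
v=V('d0')
f=lambda u,w,z: v.plane(180+u/5.5,130+w/5.2,z)
for n,u,w,z in [('pinfoot',243,375,.078),('pintop',241,342,.104),('heelL',280,275,.113),('heelR',335,297,.113),('toeR',567,132,.113),('toeL',515,118,.113),('bracket',340,150,.08)]: print(n,f(u,w,z))
w=env.camera_model('wrist'); print(w, env.observe()['position'])
```

```text
pinfoot [0.59279676 0.06014157 0.078     ]
pintop [0.59246638 0.06156827 0.104     ]
heelL [ 0.59222881 -0.00401588  0.113     ]
heelR [0.55228209 0.0098276  0.113     ]
toeR [ 0.47570149 -0.23545025  0.113     ]
toeL [ 0.51398805 -0.24401852  0.113     ]
bracket [ 0.62963626 -0.21912601  0.08      ]
{'fovy': 65.70646984690485, 'cx': 256.29630979524256, 'cy': 191.52120107497493, 'T': array([[ 2.72737020e-01, -9.28287206e-01, -2.52779314e-01,
         2.13716573e-01],
       [-9.62088538e-01, -2.63265151e-01, -7.12538102e-02,
        -5.10783776e-01],
       [-4.03983810e-04,  2.62629632e-01, -9.64896633e-01,
         3.72945223e-01],
       [ 0.00000000e+00,  0.00000000e+00,  0.00000000e+00,
         1.00000000e+00]])} [ 0.14974051 -0.52897462  0.24978293]
```

Emit:
servo_tool([
  {"tx":2,"ty":1.8,"yaw":3,"claw":8.5},
  {"tx":3,"ty":2.7,"yaw":5},
  {"tx":3,"ty":2.7,"yaw":5},
  {"tx":3,"ty":2.7,"yaw":5},
  {"tx":3,"ty":2.7,"yaw":5},
  {"tx":3,"ty":2.7,"yaw":5},
  {"tx":3,"ty":2.7,"yaw":5},
  {"tx":3,"ty":2.7,"yaw":5},
  {"tx":3,"ty":2.7,"yaw":5},
  {"tx":3,"ty":2.7,"yaw":5},
  {"tx":3,"ty":2.7,"yaw":5},
  {"tx":2,"ty":1.9,"yaw":3.6},
  {"tx":1.8,"ty":2.3},
  {"tx":0,"ty":0},
  {"tx":0,"ty":0},
])

```text
invalid input at $.steps[0]: expected keys tx, ty, tz, yaw, claw
```

Run:
```python
from h import *
s=env.observe(); print(s['time_s'],s['position'],s['tool_rot'],s['ft_force'],s['q'])
shot('wrist','w1'); v=V('w1'); cv2.imwrite('pics/w1b.png',cv2.resize(v.im,(800,600))[:,:,::-1]); print(v.T)
```

```text
0.1 [ 0.14974051 -0.52897462  0.24978293] [[ 9.62207688e-01  2.72316652e-01 -7.77883189e-05]
 [ 2.72316516e-01 -9.62206833e-01  1.31358956e-03]
 [ 2.82863860e-04 -1.28512902e-03 -9.99999134e-01]] [ 0.02702539 -0.36202487  0.5051106 ] [-8.65354523e+01  2.18371966e+01  7.43787043e+01  9.99978556e-05
  8.38594940e+01 -1.23376338e+01]
[[ 2.72737322e-01 -9.28290487e-01 -2.52766937e-01  2.13717450e-01]
 [-9.62088517e-01 -2.63210199e-01 -7.14568222e-02 -5.10798347e-01]
 [-1.98147489e-04  2.62673110e-01 -9.64884863e-01  3.73028800e-01]
 [ 0.00000000e+00  0.00000000e+00  0.00000000e+00  1.00000000e+00]]
```

View pics/w1b.png

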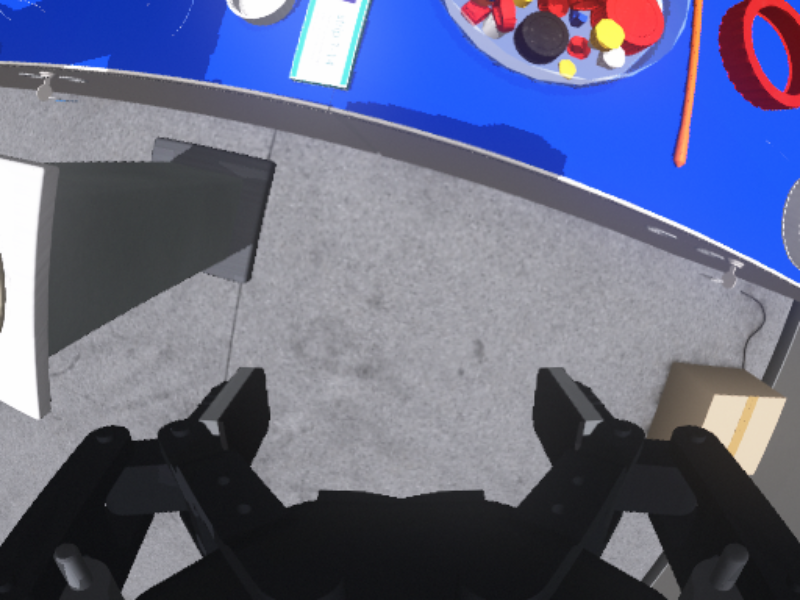

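The move was refused because every row needs all the keys. The picture therefore shows only the floor, with the fingers at (235,400) and (565,400). The top of the image is the tool's +x.

Emit:
servo_tool([
  {"tx":2,"ty":1.8,"tz":0,"yaw":3,"claw":8.5},
  {"tx":3,"ty":2.7,"tz":0,"yaw":5,"claw":8.5},
  {"tx":3,"ty":2.7,"tz":0,"yaw":5,"claw":8.5},
  {"tx":3,"ty":2.7,"tz":0,"yaw":5,"claw":8.5},
  {"tx":3,"ty":2.7,"tz":0,"yaw":5,"claw":8.5},
  {"tx":3,"ty":2.7,"tz":0,"yaw":5,"claw":8.5},
  {"tx":3,"ty":2.7,"tz":0,"yaw":5,"claw":8.5},
  {"tx":3,"ty":2.7,"tz":0,"yaw":5,"claw":8.5},
  {"tx":3,"ty":2.7,"tz":0,"yaw":5,"claw":8.5},
  {"tx":3,"ty":2.7,"tz":0,"yaw":5,"claw":8.5},
  {"tx":3,"ty":2.7,"tz":0,"yaw":5,"claw":8.5},
  {"tx":2,"ty":1.9,"tz":0,"yaw":3.6,"claw":8.5},
  {"tx":1.8,"ty":2.3,"tz":0,"yaw":0,"claw":8.5},
  {"tx":0,"ty":0,"tz":0,"yaw":0,"claw":8.5},
  {"tx":0,"ty":0,"tz":0,"yaw":0,"claw":8.5},
])

```text
time_s: 1.65
position: [0.5077, -0.199, 0.25]
tool_rot: [[0.301, 0.954, -0.001], [0.954, -0.301, 0.0], [-0.0, -0.001, -1.0]]
ft_force: [0.1, -0.6, 0.2]
grip_width: 0.085
gripper_force: 0.0
```

Run:
```python
from h import *
s=env.observe(); print(s['time_s'],s['position'],s['tool_rot'],s['ft_force'],s['q'])
shot('wrist','w2'); v=V('w2'); cv2.imwrite('pics/w2b.png',cv2.resize(v.im,(800,600))[:,:,::-1])
```

```text
1.65 [ 0.507715   -0.19896693  0.25002176] [[ 3.01318983e-01  9.53523120e-01 -7.28385858e-04]
 [ 9.53523394e-01 -3.01318967e-01  1.34142822e-04]
 [-9.15681925e-05 -7.34952734e-04 -9.99999726e-01]] [ 0.06860656 -0.64633515  0.15301229] [-3.38353582e+01  2.13653919e+01  7.50864989e+01 -1.69594897e-02
  8.35870545e+01 -1.62966146e+01]
```

View pics/w2b.png

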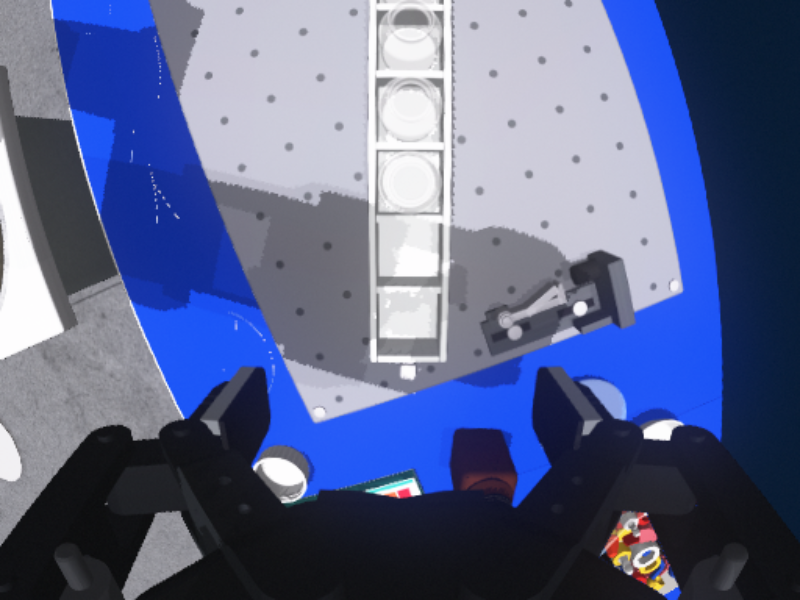

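The tray is centred under the jaws: rails at x=374 and 448, the divider between the empty cells at y≈283, the toe end at y=360, the striker at (408,371). The bracket with catch and buffer is at (480–635, 250–355).

```bash
cat >> h.py <<'E'
def fish(T,c,u,v,z):
    f=192/np.tan(np.radians(c[0]/2)); a,b=u-c[1],v-c[2]; r=np.hypot(a,b); th=r/f
    d=T[:3,:3]@np.array([a/r*np.sin(th),b/r*np.sin(th),np.cos(th)]); o=T[:3,3]; return o+d*(z-o[2])/d[2]
E
python3 - <<'E'
from h import *
z=np.load('pics/w2.npz'); g=lambda u,w,h:fish(z['T'],z['c'],u/1.5625,w/1.5625,h)
L=[(373,359),(374,283),(374,217),(372,146),(371,73)];R=[(446,359),(448,283),(450,217),(450,146),(451,73)]
C=[]
for l,r in zip(L,R):
    p,q=g(*l,.113),g(*r,.113); C.append((p+q)/2); print(p[:2],q[:2],C[-1][:2],np.linalg.norm(p-q))
C=np.array(C)[:,:2]
ax=cv2.fitLine(C.astype(np.float32),cv2.DIST_L2,0,.01,.01).ravel()[:2]; ax*=np.sign(ax[1])
print('axis',ax,'ang',np.degrees(np.arctan2(ax[0],ax[1])))
# toe end y=-271 ; divider -227,-185,-143,-101
ys=np.array([-.271,-.227,-.185,-.143,-.101]); seat=np.mean(C-ys[:,None]*ax,0); print('seat',seat,(C-seat)@ax-ys)
pin=np.array([.5930,.0602]); x=np.array([ax[1],-ax[0]]); print('to pin along,lat',(pin-seat)@ax,(pin-seat)@x)
pin2=np.array([.5945,.0591]);print((pin2-seat)@ax,(pin2-seat)@x)
print('toe pt',seat-.227*ax,'striker',g(408,371,.097))
print('shaker corners',g(319,412,.075),g(675,286,.075))
E
```

```text
[ 0.47888822 -0.234499  ] [ 0.52109939 -0.24793626] [ 0.4999938  -0.24121763] 0.044298342093365445
[ 0.4944898  -0.18988569] [ 0.53519994 -0.20274787] [ 0.51484487 -0.19631678] 0.04269368843010108
[ 0.50638509 -0.15373601] [ 0.54707419 -0.16649074] [ 0.52672964 -0.16011338] 0.04264136303973034
[ 0.5175965  -0.11541302] [ 0.55876163 -0.12823156] [ 0.53817906 -0.12182229] 0.043114763078832066
[ 0.52970736 -0.07530456] [ 0.57200384 -0.08836625] [ 0.5508556  -0.08183541] 0.04426736677851797
axis [0.30315772 0.9529404 ] ang 17.64736
seat [0.58232604 0.01641405] [ 5.32707874e-04  3.82275519e-03 -7.45964028e-05 -2.11449607e-03
 -2.16638518e-03]
to pin along,lat 0.044961291766726974 -0.003102395463573792
0.044367793897354624 -0.0013395113682625733
toe pt [ 0.51350923 -0.19990342] striker [ 0.49484595 -0.25538324  0.097     ]
shaker corners [ 0.41972029 -0.27756848  0.075     ] [ 0.70199113 -0.26582912  0.075     ]
```

Side and wrist cameras disagree by about 5 mm across, so I'll take one look over the fork and pin.

Emit:
servo_tool([
  {"tx":0.5,"ty":1.5,"tz":0,"yaw":0,"claw":8.5},
  {"tx":1,"ty":3.2,"tz":0,"yaw":0,"claw":8.5},
  {"tx":1,"ty":3.2,"tz":0,"yaw":0,"claw":8.5},
  {"tx":1,"ty":3.2,"tz":0,"yaw":0,"claw":8.5},
  {"tx":1,"ty":3.2,"tz":0,"yaw":0,"claw":8.5},
  {"tx":0,"ty":0,"tz":0,"yaw":0,"claw":8.5},
  {"tx":0,"ty":0,"tz":0,"yaw":0,"claw":8.5},
])

```text
time_s: 2.4
position: [0.5526, -0.056, 0.2503]
tool_rot: [[0.302, 0.953, -0.0], [0.953, -0.302, -0.0], [-0.0, -0.0, -1.0]]
ft_force: [-0.2, -0.8, 0.3]
grip_width: 0.085
gripper_force: 0.0
```

Run:
```python
from h import *
shot('wrist','w3'); v=V('w3'); print(env.observe()['position']); cv2.imwrite('pics/w3b.png',cv2.resize(v.im,(800,600))[:,:,::-1])
```

```text
[ 0.55251565 -0.05664965  0.25033558]
```

View pics/w3b.png

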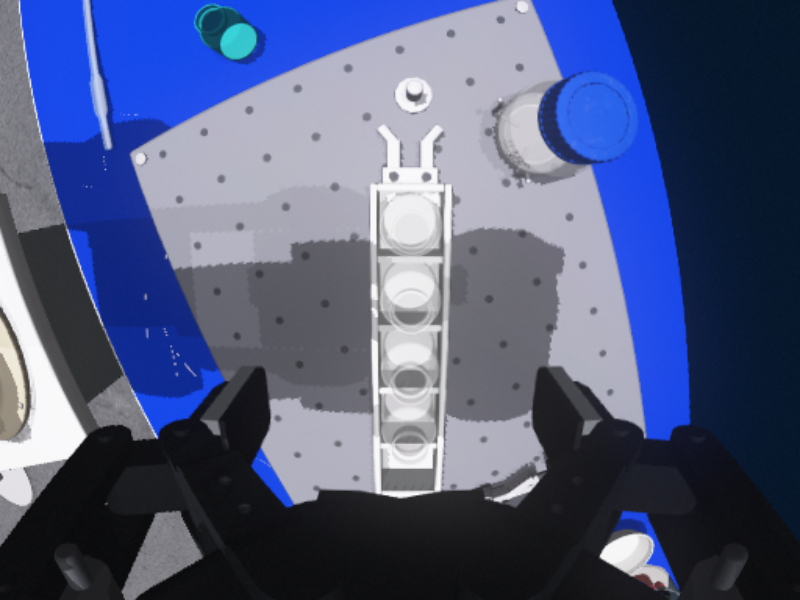

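The pin flange is at (413,95). The fork tips are at (382,129) and (438,128), and the slot centre is at about (411,150). The fork lines up with the pin almost exactly.

Run:
```python
from h import *
z=np.load('pics/w3.npz'); g=lambda u,w,h:fish(z['T'],z['c'],u/1.5625,w/1.5625,h)[:2]
ax=np.array([.3030,.953]);x=np.array([ax[1],-ax[0]])
P={'flange':g(413,95,.078),'pintop':g(414,86,.104),'tips':g(410,129,.089),'slot':g(411,155,.089),'heel':g(411,187,.113),'div2':g(411,327,.113),'cornerL':g(140,158,.075),'cornerR':g(522,6,.075)}
for k,p in P.items(): print(k,p,'along %.4f lat %.4f'%(p@ax,p@x))
```

```text
flange [0.59581488 0.05373372] along 0.2317 lat 0.5515
pintop [0.59597791 0.0545783 ] along 0.2326 lat 0.5514
tips [0.58681536 0.032288  ] along 0.2086 lat 0.5495
slot [0.5825626 0.016844 ] along 0.1926 lat 0.5501
heel [ 0.57634662 -0.0011291 ] along 0.1736 lat 0.5496
div2 [ 0.55201726 -0.07907374] along 0.0919 lat 0.5500
cornerL [0.4040326 0.0832722] along 0.2018 lat 0.3598
cornerR [0.68483063 0.09569078] along 0.2987 lat 0.6236
```

Emit:
servo_tool([
  {"tx":-0.8,"ty":-3,"tz":0,"yaw":0,"claw":6.5},
  {"tx":-0.8,"ty":-3,"tz":0,"yaw":0,"claw":6.5},
  {"tx":-0.8,"ty":-3,"tz":0,"yaw":0,"claw":6.5},
  {"tx":-0.8,"ty":-3,"tz":0,"yaw":0,"claw":6.5},
  {"tx":-0.8,"ty":-2.7,"tz":0,"yaw":0,"claw":6.5},
  {"tx":0,"ty":0,"tz":-2,"yaw":0,"claw":6.5},
  {"tx":0,"ty":0,"tz":-3,"yaw":0,"claw":6.5},
  {"tx":0,"ty":0,"tz":-3,"yaw":0,"claw":6.5},
  {"tx":0,"ty":0,"tz":-2.5,"yaw":0,"claw":6.5},
  {"tx":0,"ty":0,"tz":-2,"yaw":0,"claw":6.5},
  {"tx":0,"ty":0,"tz":-1.5,"yaw":0,"claw":6.5},
  {"tx":0,"ty":0,"tz":-0.5,"yaw":0,"claw":6.5},
  {"tx":0,"ty":0,"tz":0,"yaw":0,"claw":6.5},
  {"tx":0,"ty":0,"tz":0,"yaw":0,"claw":6.5},
], newtons=20)

```text
time_s: 3.85
position: [0.5129, -0.2039, 0.1061]
tool_rot: [[0.303, 0.953, 0.001], [0.953, -0.303, -0.001], [-0.0, 0.001, -1.0]]
ft_force: [-0.1, -0.1, -0.1]
grip_width: 0.065
gripper_force: 0.0
```

Emit:
servo_tool([
  {"tx":0,"ty":0,"tz":0,"yaw":0,"claw":5.5},
  {"tx":0,"ty":0,"tz":0,"yaw":0,"claw":5},
  {"tx":0,"ty":0,"tz":0,"yaw":0,"claw":4.4},
  {"tx":0,"ty":0,"tz":0,"yaw":0,"claw":4.4},
  {"tx":0,"ty":0,"tz":0,"yaw":0,"claw":4.4},
  {"tx":0,"ty":0,"tz":0,"yaw":0,"claw":4.4},
], newtons=20)

```text
time_s: 4.45
position: [0.5128, -0.2033, 0.106]
tool_rot: [[0.302, 0.953, 0.0], [0.953, -0.302, -0.001], [-0.001, 0.001, -1.0]]
ft_force: [-2.0, 0.5, 6.9]
grip_width: 0.0459
gripper_force: 21.2
```

Emit:
servo_tool([
  {"tx":0,"ty":0,"tz":0.05,"yaw":0,"claw":4.4},
  {"tx":0.07,"ty":0.19,"tz":0,"yaw":0,"claw":4.4},
  {"tx":0.14,"ty":0.38,"tz":0,"yaw":0,"claw":4.4},
  {"tx":0.14,"ty":0.38,"tz":0,"yaw":0,"claw":4.4},
  {"tx":0.14,"ty":0.38,"tz":0,"yaw":0,"claw":4.4},
  {"tx":0.14,"ty":0.38,"tz":0,"yaw":0,"claw":4.4},
  {"tx":0.07,"ty":0.19,"tz":0,"yaw":0,"claw":4.4},
  {"tx":0,"ty":0,"tz":0,"yaw":0,"claw":4.4},
], newtons=20)

```text
time_s: 5.25
position: [0.5201, -0.1837, 0.106]
tool_rot: [[0.302, 0.953, 0.001], [0.953, -0.302, 0.0], [0.001, 0.001, -1.0]]
ft_force: [1.2, -0.1, 4.1]
grip_width: 0.0455
gripper_force: 21.1
```

Emit:
servo_tool([
  {"tx":0.1,"ty":0.3,"tz":0,"yaw":0,"claw":4.4},
  {"tx":0.1,"ty":0.3,"tz":0,"yaw":0,"claw":4.4},
  {"tx":0.1,"ty":0.3,"tz":0,"yaw":0,"claw":4.4},
  {"tx":0.1,"ty":0.3,"tz":0,"yaw":0,"claw":4.4},
  {"tx":0.06,"ty":0.2,"tz":0,"yaw":0,"claw":4.4},
  {"tx":0,"ty":0,"tz":0,"yaw":0,"claw":4.4},
], newtons=20)

```text
time_s: 5.85
position: [0.5246, -0.1699, 0.106]
tool_rot: [[0.302, 0.953, 0.001], [0.953, -0.302, 0.0], [0.0, 0.001, -1.0]]
ft_force: [-0.9, -2.2, 5.4]
grip_width: 0.0458
gripper_force: 21.1
```

Run:
```python
from h import *
v=shot('side','d1')[0]; cv2.imwrite('pics/d1c.png',cv2.resize(v[145:230,190:300],None,fx=7,fy=7,interpolation=cv2.INTER_CUBIC)[:,:,::-1])
```

```text
(no output)
```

View pics/d1c.png

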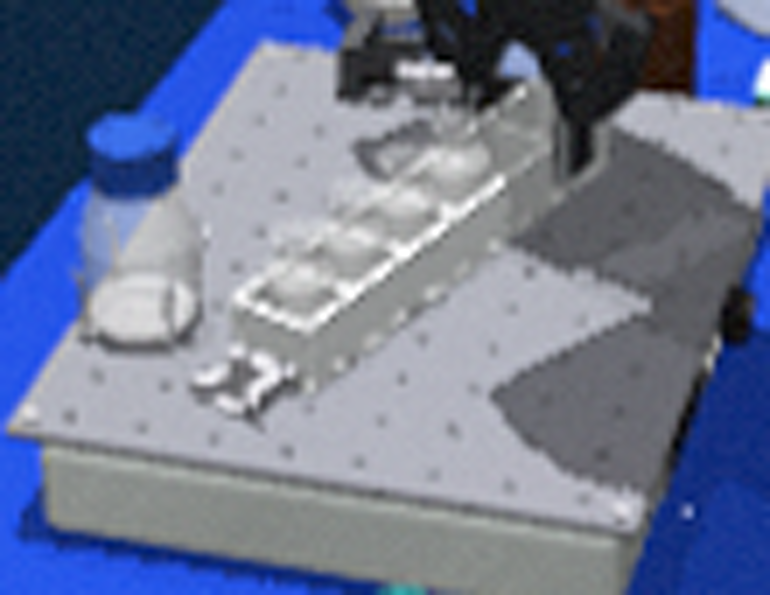

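The pin stands between the fork tips at (225,385). I'll creep forward in small steps.

Emit:
servo_tool([
  {"tx":0.06,"ty":0.19,"tz":0,"yaw":0,"claw":4.4},
  {"tx":0.06,"ty":0.19,"tz":0,"yaw":0,"claw":4.4},
  {"tx":0.03,"ty":0.1,"tz":0,"yaw":0,"claw":4.4},
  {"tx":0.0,"ty":0.0,"tz":0,"yaw":0,"claw":4.4},
], newtons=20)

```text
time_s: 6.3
position: [0.526, -0.1654, 0.1059]
tool_rot: [[0.302, 0.953, 0.0], [0.953, -0.302, -0.0], [-0.0, 0.0, -1.0]]
ft_force: [-0.3, -4.0, 4.9]
grip_width: 0.0455
gripper_force: 21.1
```

Emit:
servo_tool([
  {"tx":0.03,"ty":0.1,"tz":0,"yaw":0,"claw":4.4},
  {"tx":0.0,"ty":0.0,"tz":0,"yaw":0,"claw":4.4},
], newtons=20)

```text
time_s: 6.5
position: [0.5263, -0.1646, 0.106]
tool_rot: [[0.302, 0.953, 0.0], [0.953, -0.302, -0.0], [-0.0, 0.0, -1.0]]
ft_force: [-1.2, -3.3, 6.2]
grip_width: 0.0458
gripper_force: 21.1
```

Emit:
servo_tool([
  {"tx":0.03,"ty":0.1,"tz":0,"yaw":0,"claw":4.4},
  {"tx":0.0,"ty":0.0,"tz":0,"yaw":0,"claw":4.4},
], newtons=20)

```text
time_s: 6.7
position: [0.5266, -0.1636, 0.106]
tool_rot: [[0.302, 0.953, 0.0], [0.953, -0.302, -0.0], [-0.0, 0.0, -1.0]]
ft_force: [-1.1, -4.5, 4.9]
grip_width: 0.0459
gripper_force: 21.1
```

Emit:
servo_tool([
  {"tx":0.03,"ty":0.1,"tz":0,"yaw":0,"claw":4.4},
  {"tx":0.0,"ty":0.0,"tz":0,"yaw":0,"claw":4.4},
], newtons=20)

```text
time_s: 6.9
position: [0.5266, -0.1635, 0.106]
tool_rot: [[0.303, 0.953, -0.0], [0.953, -0.303, -0.002], [-0.002, 0.0, -1.0]]
ft_force: [-3.4, -8.8, 4.5]
grip_width: 0.0458
gripper_force: 21.1
```

Emit:
servo_tool([
  {"tx":0.03,"ty":0.1,"tz":0,"yaw":0,"claw":4.4},
  {"tx":0.0,"ty":0.0,"tz":0,"yaw":0,"claw":4.4},
], newtons=20)

```text
time_s: 7.1
position: [0.5267, -0.1633, 0.106]
tool_rot: [[0.302, 0.953, -0.001], [0.953, -0.302, -0.003], [-0.004, 0.0, -1.0]]
ft_force: [-5.1, -14.4, 4.3]
grip_width: 0.0455
gripper_force: 21.1
```

The force rose to 15 N after 42 mm of travel, against about 43.5 mm expected, so the fork is home. Before the swing I'll check how much room the bracket leaves.

Run:
```python
from h import *
z=np.load('pics/w2.npz'); g=lambda u,w,h:fish(z['T'],z['c'],u/1.5625,w/1.5625,h)[:2]
pin=np.array([.5960,.0540]); a=np.radians(2.55); X=np.array([np.cos(a),np.sin(a)]);Y=np.array([-X[1],X[0]])
for n,u,w,h in [('postTL',575,265,.111),('postTM',605,250,.111),('postBR',632,325,.10),('footL',482,322,.08),('footB',492,355,.08),('catchtip',562,285,.1),('hinge',505,318,.1),('buffer',580,308,.09)]:
    p=g(u,w,h)-pin; print(n,np.round([p@X*1e3,p@Y*1e3],1))
ax=np.array([.3025,.953]);x=np.array([ax[1],-ax[0]]); t=env.observe()['position'][:2]-pin; print('tcp rel pin along,lat',t@ax,t@x, 'rel ang',np.degrees(np.arctan2(.3025,.953))+2.55)
```

```text
postTL [   4.6 -270.1]
postTM [  26.3 -267.6]
postBR [  38.5 -327.7]
footL [ -58.5 -295.6]
footB [ -58.9 -321. ]
catchtip [  -3.7 -283.1]
hinge [ -45.1 -290.8]
buffer [   7.2 -306.4]
tcp rel pin along,lat -0.22804287296678763 -0.0002991419027323285 rel ang 20.160410470914655
```

Emit:
servo_tool([
  {"tx":-0.05,"ty":-0.14,"tz":0,"yaw":0,"claw":4.6},
  {"tx":0,"ty":0,"tz":0,"yaw":0,"claw":5.6},
  {"tx":0,"ty":0,"tz":0,"yaw":0,"claw":5.6},
  {"tx":0,"ty":0,"tz":0,"yaw":0,"claw":5.6},
])

```text
time_s: 7.5
position: [0.5263, -0.1621, 0.1054]
tool_rot: [[0.302, 0.953, -0.001], [0.953, -0.302, 0.001], [0.001, -0.001, -1.0]]
ft_force: [0.6, 0.1, 0.3]
grip_width: 0.056
gripper_force: 0.0
```

Emit:
servo_tool([
  {"tx":0.19,"ty":-0.06,"tz":0,"yaw":0,"claw":5.6},
  {"tx":0.19,"ty":-0.06,"tz":0,"yaw":0,"claw":5.6},
  {"tx":0.1,"ty":-0.03,"tz":0,"yaw":0,"claw":5.6},
  {"tx":0,"ty":0,"tz":0,"yaw":0,"claw":5.6},
])

```text
time_s: 7.9
position: [0.5315, -0.1643, 0.1057]
tool_rot: [[0.302, 0.953, -0.0], [0.953, -0.302, 0.0], [0.0, -0.0, -1.0]]
ft_force: [0.7, -0.0, -0.3]
grip_width: 0.0561
gripper_force: 0.0
```

Emit:
servo_tool([
  {"tx":0.19,"ty":-0.06,"tz":0,"yaw":0.5,"claw":5.6},
  {"tx":0.38,"ty":-0.115,"tz":0,"yaw":1,"claw":5.6},
  {"tx":0.385,"ty":-0.11,"tz":0,"yaw":1,"claw":5.6},
  {"tx":0.385,"ty":-0.1,"tz":0,"yaw":1,"claw":5.6},
  {"tx":0.385,"ty":-0.095,"tz":0,"yaw":1,"claw":5.6},
  {"tx":0.39,"ty":-0.09,"tz":0,"yaw":1,"claw":5.6},
  {"tx":0.39,"ty":-0.08,"tz":0,"yaw":1,"claw":5.6},
  {"tx":0.39,"ty":-0.075,"tz":0,"yaw":1,"claw":5.6},
  {"tx":0.39,"ty":-0.07,"tz":0,"yaw":1,"claw":5.6},
  {"tx":0.39,"ty":-0.06,"tz":0,"yaw":1,"claw":5.6},
  {"tx":0.2,"ty":-0.03,"tz":0,"yaw":0.5,"claw":5.6},
  {"tx":0,"ty":0,"tz":0,"yaw":0,"claw":5.6},
])

```text
time_s: 9.1
position: [0.5705, -0.1733, 0.1059]
tool_rot: [[0.132, 0.991, 0.001], [0.991, -0.132, -0.0], [-0.0, 0.001, -1.0]]
ft_force: [-0.3, 0.2, 0.6]
grip_width: 0.0563
gripper_force: 0.0
```

Run:
```python
from h import *
shot('wrist','w4'); v=V('w4'); print(env.observe()['ft_force']);cv2.imwrite('pics/w4b.png',cv2.resize(v.im,(800,600))[:,:,::-1])
```

```text
[-0.07628596 -0.77950122 -0.05977269]
```

View pics/w4b.png

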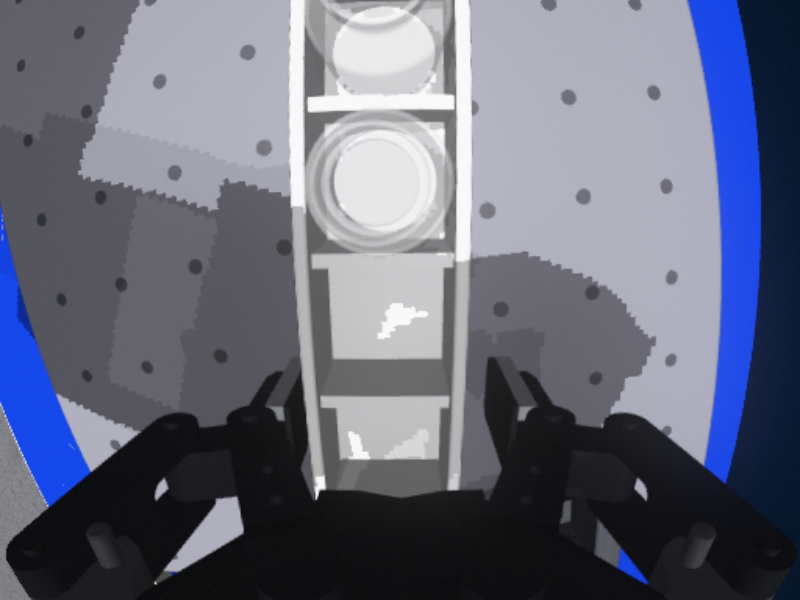

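The left pad bears on the tray's near wall at (303,400). Vials stand, and the tray has swung along.

Emit:
servo_tool([
  {"tx":0.2,"ty":-0.03,"tz":0,"yaw":0.5,"claw":5.6},
  {"tx":0.2,"ty":-0.025,"tz":0,"yaw":0.5,"claw":5.6},
  {"tx":0.2,"ty":-0.025,"tz":0,"yaw":0.5,"claw":5.6},
  {"tx":0.2,"ty":-0.02,"tz":0,"yaw":0.5,"claw":5.6},
])

```text
time_s: 9.55
position: [0.5782, -0.1741, 0.1059]
tool_rot: [[0.097, 0.995, -0.0], [0.995, -0.097, 0.0], [0.0, -0.0, -1.0]]
ft_force: [-2.8, 0.6, 1.4]
grip_width: 0.056
gripper_force: 1.2
```

Emit:
servo_tool([
  {"tx":0.2,"ty":-0.02,"tz":0,"yaw":0.5,"claw":5.6},
  {"tx":0.2,"ty":-0.02,"tz":0,"yaw":0.5,"claw":5.6},
])

```text
time_s: 9.75
position: [0.5822, -0.1745, 0.1059]
tool_rot: [[0.079, 0.997, -0.0], [0.997, -0.079, 0.0], [0.0, -0.0, -1.0]]
ft_force: [-2.0, 1.3, 1.3]
grip_width: 0.0558
gripper_force: 1.3
```

Emit:
servo_tool([
  {"tx":0.2,"ty":-0.015,"tz":0,"yaw":0.5,"claw":5.6},
  {"tx":0.2,"ty":-0.015,"tz":0,"yaw":0.5,"claw":5.6},
])

```text
time_s: 9.95
position: [0.5863, -0.1749, 0.1058]
tool_rot: [[0.062, 0.998, -0.0], [0.998, -0.062, -0.0], [-0.0, -0.0, -1.0]]
ft_force: [-2.5, -0.3, 2.4]
grip_width: 0.0559
gripper_force: 1.3
```

Emit:
servo_tool([
  {"tx":0.2,"ty":-0.01,"tz":0,"yaw":0.5,"claw":5.6},
  {"tx":0.2,"ty":-0.01,"tz":0,"yaw":0.5,"claw":5.6},
])

```text
time_s: 10.15
position: [0.59, -0.175, 0.1058]
tool_rot: [[0.045, 0.999, -0.001], [0.999, -0.045, 0.0], [0.0, -0.001, -1.0]]
ft_force: [-9.6, 1.2, 6.1]
grip_width: 0.056
gripper_force: 4.8
```

Emit:
servo_tool([
  {"tx":0.2,"ty":-0.01,"tz":0,"yaw":0.5,"claw":5.6},
  {"tx":0,"ty":0,"tz":0,"yaw":0,"claw":5.6},
])

```text
time_s: 10.35
position: [0.5912, -0.1747, 0.1057]
tool_rot: [[0.036, 0.999, -0.003], [0.999, -0.036, 0.001], [0.001, -0.003, -1.0]]
ft_force: [-8.0, 2.0, 5.2]
grip_width: 0.056
gripper_force: 4.0
```

Emit:
servo_tool([
  {"tx":0.2,"ty":-0.005,"tz":0,"yaw":0.5,"claw":5.6},
  {"tx":0,"ty":0,"tz":0,"yaw":0,"claw":5.6},
])

```text
time_s: 10.55
position: [0.593, -0.1746, 0.1058]
tool_rot: [[0.027, 1.0, -0.003], [1.0, -0.027, 0.001], [0.001, -0.003, -1.0]]
ft_force: [-9.2, 2.8, 5.5]
grip_width: 0.0559
gripper_force: 4.4
```

Emit:
servo_tool([
  {"tx":0.2,"ty":-0.005,"tz":0,"yaw":0.5,"claw":5.6},
  {"tx":0,"ty":0,"tz":0,"yaw":0,"claw":5.6},
])

```text
time_s: 10.75
position: [0.595, -0.1745, 0.1057]
tool_rot: [[0.019, 1.0, -0.004], [1.0, -0.019, 0.002], [0.002, -0.004, -1.0]]
ft_force: [-8.8, 2.9, 5.5]
grip_width: 0.0559
gripper_force: 4.4
```

Emit:
servo_tool([
  {"tx":0.2,"ty":0,"tz":0,"yaw":0.5,"claw":5.6},
  {"tx":0,"ty":0,"tz":0,"yaw":0,"claw":5.6},
])

```text
time_s: 10.95
position: [0.597, -0.1745, 0.1057]
tool_rot: [[0.01, 1.0, -0.003], [1.0, -0.01, 0.002], [0.002, -0.003, -1.0]]
ft_force: [-8.2, 3.9, 4.7]
grip_width: 0.0561
gripper_force: 4.3
```

Emit:
servo_tool([
  {"tx":0.2,"ty":0,"tz":0,"yaw":0.5,"claw":5.6},
  {"tx":0,"ty":0,"tz":0,"yaw":0,"claw":5.6},
])

```text
time_s: 11.15
position: [0.5991, -0.1745, 0.1057]
tool_rot: [[0.001, 1.0, -0.003], [1.0, -0.001, 0.002], [0.002, -0.003, -1.0]]
ft_force: [-8.9, 4.2, 5.5]
grip_width: 0.0561
gripper_force: 4.2
```

Emit:
servo_tool([
  {"tx":0.2,"ty":0,"tz":0,"yaw":0.5,"claw":5.6},
  {"tx":0,"ty":0,"tz":0,"yaw":0,"claw":5.6},
])

```text
time_s: 11.35
position: [0.6012, -0.1745, 0.1057]
tool_rot: [[-0.008, 1.0, -0.003], [1.0, 0.008, 0.002], [0.002, -0.003, -1.0]]
ft_force: [-8.2, 4.2, 4.2]
grip_width: 0.0559
gripper_force: 3.9
```

Emit:
servo_tool([
  {"tx":0.1,"ty":0,"tz":0,"yaw":0.25,"claw":5.6},
  {"tx":0,"ty":0,"tz":0,"yaw":0,"claw":5.6},
])

```text
time_s: 11.55
position: [0.6021, -0.1745, 0.1057]
tool_rot: [[-0.012, 1.0, -0.003], [1.0, 0.012, 0.002], [0.002, -0.003, -1.0]]
ft_force: [-8.1, 3.9, 4.8]
grip_width: 0.056
gripper_force: 4.1
```

Emit:
servo_tool([
  {"tx":0.1,"ty":0,"tz":0,"yaw":0.25,"claw":5.6},
  {"tx":0,"ty":0,"tz":0,"yaw":0,"claw":5.6},
])

```text
time_s: 11.75
position: [0.6031, -0.1744, 0.1057]
tool_rot: [[-0.016, 1.0, -0.003], [1.0, 0.016, 0.002], [0.002, -0.003, -1.0]]
ft_force: [-8.5, 3.2, 4.9]
grip_width: 0.0558
gripper_force: 4.1
```

Emit:
servo_tool([
  {"tx":0.1,"ty":0,"tz":0,"yaw":0.25,"claw":5.6},
  {"tx":0,"ty":0,"tz":0,"yaw":0,"claw":5.6},
])

```text
time_s: 11.95
position: [0.6041, -0.1744, 0.1057]
tool_rot: [[-0.021, 1.0, -0.003], [1.0, 0.021, 0.002], [0.002, -0.003, -1.0]]
ft_force: [-8.1, 3.3, 5.2]
grip_width: 0.0559
gripper_force: 4.0
```

Emit:
servo_tool([
  {"tx":0.1,"ty":0.005,"tz":0,"yaw":0.25,"claw":5.6},
  {"tx":0,"ty":0,"tz":0,"yaw":0,"claw":5.6},
])

```text
time_s: 12.15
position: [0.6056, -0.1746, 0.1056]
tool_rot: [[-0.025, 1.0, -0.002], [1.0, 0.025, 0.001], [0.001, -0.002, -1.0]]
ft_force: [-5.0, 2.2, 4.0]
grip_width: 0.0561
gripper_force: 2.7
```

Emit:
servo_tool([
  {"tx":0.1,"ty":0.005,"tz":0,"yaw":0.25,"claw":5.6},
  {"tx":0,"ty":0,"tz":0,"yaw":0,"claw":5.6},
])

```text
time_s: 12.35
position: [0.6067, -0.1746, 0.1055]
tool_rot: [[-0.029, 1.0, -0.002], [1.0, 0.029, 0.001], [0.001, -0.002, -1.0]]
ft_force: [-3.7, 3.2, 1.9]
grip_width: 0.0561
gripper_force: 2.3
```

Emit:
servo_tool([
  {"tx":0.1,"ty":0.005,"tz":0,"yaw":0.25,"claw":5.6},
  {"tx":0,"ty":0,"tz":0,"yaw":0,"claw":5.6},
])

```text
time_s: 12.55
position: [0.6077, -0.1744, 0.1055]
tool_rot: [[-0.034, 0.999, -0.002], [0.999, 0.034, 0.001], [0.001, -0.002, -1.0]]
ft_force: [-4.6, 2.3, 2.0]
grip_width: 0.0557
gripper_force: 2.4
```

Emit:
servo_tool([
  {"tx":0.1,"ty":0.005,"tz":0,"yaw":0.25,"claw":5.6},
  {"tx":0,"ty":0,"tz":0,"yaw":0,"claw":5.6},
])

```text
time_s: 12.75
position: [0.6086, -0.1744, 0.1055]
tool_rot: [[-0.038, 0.999, -0.002], [0.999, 0.038, 0.001], [0.002, -0.002, -1.0]]
ft_force: [-5.1, 2.6, 2.1]
grip_width: 0.0559
gripper_force: 2.3
```

Emit:
servo_tool([
  {"tx":0.05,"ty":0,"tz":0,"yaw":0.12,"claw":5.6},
  {"tx":0,"ty":0,"tz":0,"yaw":0,"claw":5.6},
])

```text
time_s: 12.95
position: [0.609, -0.1743, 0.1055]
tool_rot: [[-0.04, 0.999, -0.002], [0.999, 0.04, 0.002], [0.002, -0.002, -1.0]]
ft_force: [-4.7, 1.8, 2.4]
grip_width: 0.056
gripper_force: 2.6
```

Emit:
servo_tool([
  {"tx":0.05,"ty":0,"tz":0,"yaw":0.12,"claw":5.6},
  {"tx":0,"ty":0,"tz":0,"yaw":0,"claw":5.6},
])

```text
time_s: 13.15
position: [0.6095, -0.1743, 0.1055]
tool_rot: [[-0.042, 0.999, -0.002], [0.999, 0.042, 0.002], [0.002, -0.002, -1.0]]
ft_force: [-5.6, 3.4, 1.9]
grip_width: 0.0562
gripper_force: 2.6
```

Emit:
servo_tool([
  {"tx":0.05,"ty":0,"tz":0,"yaw":0.12,"claw":5.6},
  {"tx":0,"ty":0,"tz":0,"yaw":0,"claw":5.6},
])

```text
time_s: 13.35
position: [0.6101, -0.1743, 0.1054]
tool_rot: [[-0.044, 0.999, -0.002], [0.999, 0.044, 0.002], [0.002, -0.002, -1.0]]
ft_force: [-5.1, 3.0, 1.7]
grip_width: 0.0559
gripper_force: 2.4
```

Emit:
servo_tool([
  {"tx":0.05,"ty":0,"tz":0,"yaw":0.12,"claw":5.6},
  {"tx":0,"ty":0,"tz":0,"yaw":0,"claw":5.6},
])

```text
time_s: 13.55
position: [0.6107, -0.1745, 0.1054]
tool_rot: [[-0.046, 0.999, -0.002], [0.999, 0.046, 0.001], [0.001, -0.002, -1.0]]
ft_force: [-4.0, 3.9, -0.0]
grip_width: 0.056
gripper_force: 2.1
```

Emit:
servo_tool([
  {"tx":0.05,"ty":0,"tz":0,"yaw":0.12,"claw":5.6},
  {"tx":0,"ty":0,"tz":0,"yaw":0,"claw":5.6},
])

```text
time_s: 13.75
position: [0.6113, -0.1746, 0.1054]
tool_rot: [[-0.048, 0.999, -0.001], [0.999, 0.048, 0.001], [0.001, -0.001, -1.0]]
ft_force: [-4.8, 3.0, 0.5]
grip_width: 0.0562
gripper_force: 2.0
```

Emit:
servo_tool([
  {"tx":0.05,"ty":0,"tz":0,"yaw":0.12,"claw":5.6},
  {"tx":0,"ty":0,"tz":0,"yaw":0,"claw":5.6},
])

```text
time_s: 13.95
position: [0.6118, -0.1745, 0.1054]
tool_rot: [[-0.05, 0.999, -0.001], [0.999, 0.05, 0.001], [0.001, -0.001, -1.0]]
ft_force: [-4.2, 2.3, 0.5]
grip_width: 0.056
gripper_force: 2.0
```

Emit:
servo_tool([
  {"tx":0.05,"ty":0,"tz":0,"yaw":0.12,"claw":5.6},
  {"tx":0,"ty":0,"tz":0,"yaw":0,"claw":5.6},
])

```text
time_s: 14.15
position: [0.6123, -0.1746, 0.1054]
tool_rot: [[-0.053, 0.999, -0.001], [0.999, 0.053, 0.001], [0.001, -0.001, -1.0]]
ft_force: [-4.1, 3.0, -0.4]
grip_width: 0.0561
gripper_force: 2.0
```

Emit:
servo_tool([
  {"tx":0.05,"ty":0,"tz":0,"yaw":0.12,"claw":5.6},
  {"tx":0,"ty":0,"tz":0,"yaw":0,"claw":5.6},
])

```text
time_s: 14.35
position: [0.6132, -0.175, 0.1056]
tool_rot: [[-0.055, 0.999, 0.0], [0.999, 0.055, 0.0], [0.0, 0.0, -1.0]]
ft_force: [-1.7, 1.0, -0.3]
grip_width: 0.0559
gripper_force: 0.8
```

Emit:
servo_tool([
  {"tx":0.05,"ty":0,"tz":0,"yaw":0.12,"claw":5.6},
  {"tx":0,"ty":0,"tz":0,"yaw":0,"claw":5.6},
])

```text
time_s: 14.55
position: [0.6138, -0.1751, 0.1057]
tool_rot: [[-0.056, 0.998, 0.0], [0.998, 0.056, -0.0], [-0.0, 0.0, -1.0]]
ft_force: [-1.0, 0.9, -1.1]
grip_width: 0.0561
gripper_force: 0.8
```

Emit:
servo_tool([
  {"tx":0.05,"ty":0,"tz":0,"yaw":0.12,"claw":5.6},
  {"tx":0,"ty":0,"tz":0,"yaw":0,"claw":5.6},
])

```text
time_s: 14.75
position: [0.6139, -0.1751, 0.1057]
tool_rot: [[-0.059, 0.998, -0.001], [0.998, 0.059, 0.0], [0.0, -0.001, -1.0]]
ft_force: [-4.1, 0.1, -0.4]
grip_width: 0.056
gripper_force: 2.1
```

Emit:
servo_tool([
  {"tx":0.05,"ty":0,"tz":0,"yaw":0.12,"claw":5.6},
  {"tx":0,"ty":0,"tz":0,"yaw":0,"claw":5.6},
])

```text
time_s: 14.95
position: [0.6139, -0.175, 0.1057]
tool_rot: [[-0.061, 0.998, -0.002], [0.998, 0.061, 0.0], [0.0, -0.002, -1.0]]
ft_force: [-7.3, 0.6, 0.6]
grip_width: 0.0563
gripper_force: 3.3
```

Emit:
servo_tool([
  {"tx":0.05,"ty":0,"tz":0,"yaw":0,"claw":5.6},
  {"tx":0,"ty":0,"tz":0,"yaw":0,"claw":5.6},
])

```text
time_s: 15.15
position: [0.6142, -0.1751, 0.1057]
tool_rot: [[-0.061, 0.998, -0.003], [0.998, 0.061, 0.0], [0.0, -0.003, -1.0]]
ft_force: [-7.0, 0.4, 1.7]
grip_width: 0.056
gripper_force: 4.0
```

Emit:
servo_tool([
  {"tx":0.05,"ty":0,"tz":0,"yaw":0,"claw":5.6},
  {"tx":0,"ty":0,"tz":0,"yaw":0,"claw":5.6},
])

```text
time_s: 15.35
position: [0.6145, -0.1751, 0.1057]
tool_rot: [[-0.061, 0.998, -0.003], [0.998, 0.061, 0.0], [0.001, -0.003, -1.0]]
ft_force: [-9.5, 0.1, 1.8]
grip_width: 0.0562
gripper_force: 4.6
```

Emit:
servo_tool([
  {"tx":0.05,"ty":0,"tz":0,"yaw":0,"claw":5.6},
  {"tx":0,"ty":0,"tz":0,"yaw":0,"claw":5.6},
])

```text
time_s: 15.55
position: [0.6148, -0.1751, 0.1057]
tool_rot: [[-0.061, 0.998, -0.004], [0.998, 0.061, 0.0], [0.001, -0.004, -1.0]]
ft_force: [-10.0, 0.6, 2.0]
grip_width: 0.0562
gripper_force: 5.0
```

Run:
```python
from h import *
v=shot('side','d2')[0]; w=shot('scene','s2')[0]
a=cv2.resize(v[140:190,215:285],(800,571),interpolation=cv2.INTER_CUBIC)
cv2.imwrite('pics/d2c.png',a[:,:,::-1])
```

```text
(no output)
```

View pics/d2c.png

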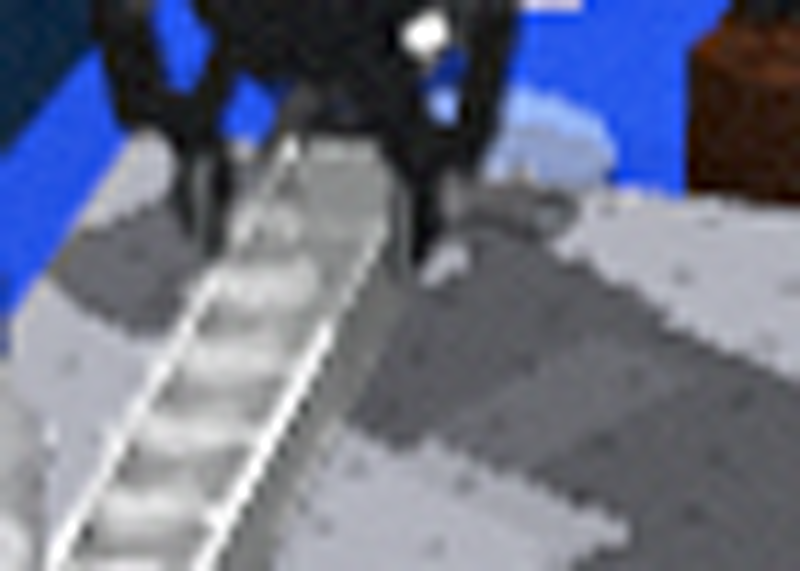

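The side view shows the bracket hidden behind the gripper. I'll back off, lift and look from above.

Emit:
servo_tool([
  {"tx":-0.1,"ty":0,"tz":0,"yaw":0,"claw":5.6},
  {"tx":-0.1,"ty":0,"tz":0,"yaw":0,"claw":5.6},
  {"tx":-0.2,"ty":0,"tz":0,"yaw":0,"claw":5.6},
  {"tx":-0.15,"ty":0,"tz":0,"yaw":0,"claw":5.8},
  {"tx":0,"ty":0,"tz":0,"yaw":0,"claw":5.8},
])

```text
time_s: 16.15
position: [0.6108, -0.1752, 0.1061]
tool_rot: [[-0.06, 0.998, 0.001], [0.998, 0.06, -0.0], [-0.0, 0.001, -1.0]]
ft_force: [0.7, 0.5, -0.2]
grip_width: 0.0579
gripper_force: 0.0
```

Emit:
servo_tool([
  {"tx":0,"ty":0,"tz":1,"yaw":0,"claw":5.8},
  {"tx":0,"ty":0,"tz":2,"yaw":0,"claw":5.8},
  {"tx":0,"ty":0,"tz":3,"yaw":0,"claw":5.8},
  {"tx":0,"ty":0,"tz":3,"yaw":0,"claw":5.8},
  {"tx":0,"ty":0,"tz":2,"yaw":0,"claw":7},
  {"tx":0,"ty":0,"tz":1,"yaw":0,"claw":8.5},
  {"tx":0,"ty":0,"tz":0,"yaw":0,"claw":8.5},
  {"tx":0,"ty":0,"tz":0,"yaw":0,"claw":8.5},
  {"tx":0,"ty":0,"tz":0,"yaw":0,"claw":8.5},
])

```text
time_s: 17.05
position: [0.6103, -0.1749, 0.2244]
tool_rot: [[-0.061, 0.998, -0.002], [0.998, 0.061, 0.001], [0.001, -0.002, -1.0]]
ft_force: [-0.4, 0.1, -0.6]
grip_width: 0.085
gripper_force: 0.0
```

Run:
```python
from h import *
v=shot('wrist','w5')[0]; shot('side','d3')
a=cv2.resize(v[:,100:512],None,fx=1.55,fy=1.55,interpolation=cv2.INTER_CUBIC); b=a[:,:]
# left: full view ; bracket enlarged separately overlaid at lower area (gripper hidden)
c=cv2.resize(v[165:250,215:400],(600,276),interpolation=cv2.INTER_CUBIC)
out=np.zeros((600,800,3),np.uint8); s=cv2.resize(v[0:260],(638,324)); out[:324,:638]=s; out[324:600,:600]=c
cv2.imwrite('pics/w5c.png',out[:,:,::-1])
```

```text
(no output)
```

View pics/w5c.png

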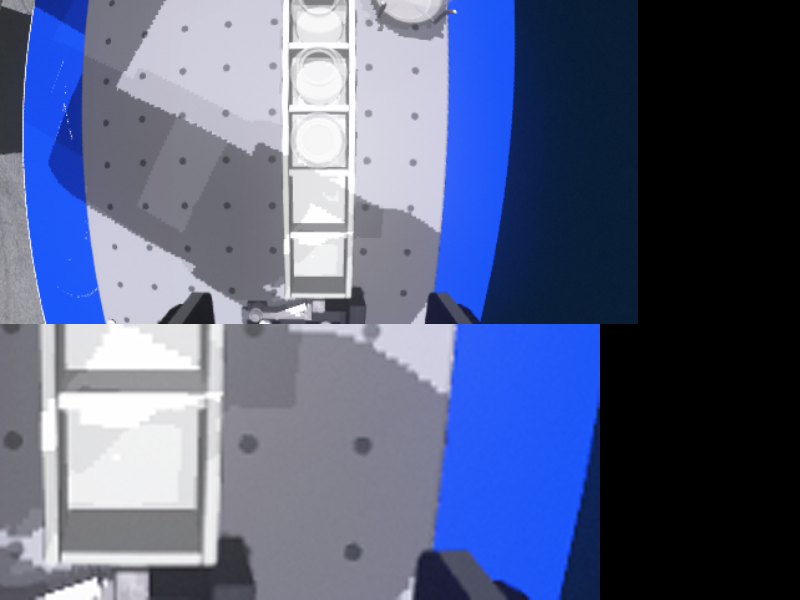

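The tray is straight, with vials standing. The striker at (318,305) has the pawl from hinge (255,314) to tip (310,305) lying in front of it. I'll check the pawl's angle numerically against the free pose.

Run:
```python
from h import *
a=np.radians(2.55); X=np.array([np.cos(a),np.sin(a)]);Y=np.array([-X[1],X[0]]); pin=np.array([.596,.054])
for f,(u0,u1,v0,v1) in {'w2':(310,372,178,215),'w5':(196,262,236,262)}.items():
    z=np.load('pics/%s.npz'%f); g=z['im'][v0:v1,u0:u1].astype(int).mean(2).astype(int)
    print(f)
    for r in g[::1]: print(''.join(' .:-=+*#%@'[min(9,int(x)//26)] for x in r))
    pr=lambda u,v,h=.1:(lambda p:np.round([p@X*1e3,p@Y*1e3],1))(fish(z['T'],z['c'],u,v,h)[:2]-pin)
    if f=='w2': print(pr(505/1.5625,318/1.5625),pr(562/1.5625,285/1.5625))
    else: print(pr(204.7,252),pr(248.8,244.8),'striker',pr(255.2,244.8))
```

```text
w2
++===++================================================-......
+++=+=======================================--==========:.....
+++=====================================-------=========-.....
==+====================================---------+++======:....
+=++========+=========================---------+**+=======-:::
+=++============---==================------=**-+#*+=======--::
===+===========----================-------+*##**##+=====--:::=
==+============-----==============-------+#######**+==--:::-==
++==+==========----==============-------+##########+-::::--===
+===============---=============-------*###########=--=----===
===============================-------*#######*####+-=========
==============================-------#######*-=####*---=======
=============================------=#######+-=+###**=--=====+=
============================-----:+#######*+*######*=-========
+=========================-------*#######**########**-=====--=
+========================-------*############**#####*+++===*@@
=======================-------=*###########*******=-======%@@@
++=========-::-=====------
[... 2364 characters left out ...]
##################@@@@%%%#%####------------
++++***####*+*+***#######################@@@@####%####------------
++++****####+********#*############***###########%%###------------
+=+++*****#*+*+++++++****###**#***************########------------
===--+******+=-===-------+*=-----===============**####------------
==-:::+****+-+%%***+-:::::::::-------------------------------:----
==:::::--=--+@@@@##*+-::....::-------------------:::::::::::::=+**
==::::::::::%@@@@@@@*+::::.:::-------------------:::::::::.::=*###
+=-:::::::::@@@@@@@@#*:::...::-------------------:::::::.:::-*####
+=-:::::::::@@@@@@@@@%-:::::::-------------------::::::..:::+#####
[ -43.4 -289.8] [  -2. -281.] striker [   3.9 -280.9]
```

The pawl is back at its free angle (12° against 10.5° measured when free; it would be about 2° if pushed aside), directly in front of the striker. Last, I'll check numerically that the fork is still home.

Emit:
servo_tool([
  {"tx":0,"ty":1,"tz":2,"yaw":0,"claw":8.5},
  {"tx":0,"ty":3,"tz":1,"yaw":0,"claw":8.5},
  {"tx":0,"ty":3,"tz":0,"yaw":0,"claw":8.5},
  {"tx":0,"ty":3,"tz":0,"yaw":0,"claw":8.5},
  {"tx":0,"ty":3,"tz":0,"yaw":0,"claw":8.5},
  {"tx":0,"ty":0,"tz":0,"yaw":0,"claw":8.5},
  {"tx":0,"ty":0,"tz":0,"yaw":0,"claw":8.5},
])

```text
time_s: 17.85
position: [0.6106, -0.0448, 0.2555]
tool_rot: [[-0.062, 0.998, -0.001], [0.998, 0.062, -0.0], [-0.0, -0.001, -1.0]]
ft_force: [-0.2, -0.1, 0.5]
grip_width: 0.0848
gripper_force: 0.0
```

Run:
```python
from h import *
shot('wrist','w6'); z=np.load('pics/w6.npz')
uu,vv=np.meshgrid(np.arange(512),np.arange(384))
# project grid around pin at z=.089 : brute nearest pixel for pin & heel
best={}
for n,p,h in [('pin',(.596,.054),.104),('heel',(.5967,.039),.113)]:
    G=[(np.hypot(*(fish(z['T'],z['c'],u+.01,v+.01,h)[:2]-p)),u,v) for u in range(150,360) for v in range(0,220)]
    best[n]=min(G); print(n,best[n])
_,u,v=best['pin']; g=z['im'][v-20:v+36,u-36:u+36].astype(int).mean(2)
for r in g: print(''.join(' .:-=+*#%@'[min(9,int(x)//26)] for x in r))
```

```text
pin (np.float64(0.00018453437185693574), 247, 76)
heel (np.float64(0.00046254078386076487), 246, 92)
%%%%%%%%%%%%%%%%%%%#%#%%%%%%%%%%%%%%%%%%%%%%%%%%%%%%#%#%%%%%%%%%%%%%%%%%
%%%%%%%%%%%%%%%%%%#@@%#%%%%%%%%%%%%%%%%%%%%%%%%%%%%#%@@#%%%%%%%%%%%%%%%%
%%%%%%%%%%%%%%%%%#@@@@%#%%%%%%%%%%%%%%%%%%%%%%%%%%#%@@@@%%%%%%%%%%%%%%%%
%%%%%%%%%%%%%%%%%@@@@@@%%%%%%%%%%%%%%%%%%%%%%%%%%#%@@@@@@%%%%%%%%%%%%%%%
%%%%%%%%%%%%%%%%#@@@@@@@%%%%%%%%%%%%%%%%%%%%%%%%#%@@@@@@@#%%%%%%%%%%%%%%
%%%%%%%%%%%%%%%%*%@@@@@@@##%%%%%%%%%%%%%%%%%%%%##@@@@@@@**%%%%%%%%%%%%%%
%%%%%%%%%%%%%%%%%*%@@@@@@@#%%%%%%%%%%%%%%%%%%%%%@@@@@@@#=++%%%%%%%%%%%%%
%%%%%%%%%%%%%%%%%#=%@@@@@@%%%%%%%%%%%%%%%%%%%%#@@@@@@@#=+++%%%%%%%%%%%%%
%%%%%%%%%%%%%%%%%%#*@@@@@@@%#%%%%%%%%%%%%%%%%#@@@@@@@%+=+++%%%%%%%%%%%%%
%%%%%%%%%%%%%%%%%%#**@@@@@@@%#%%%%%%%%%%%%%%#%@@@@@@%+=++*+%%%%%%%%%%%%%
%%%%%%%%%%%%%%%%%%%%##@@@@@@@@#%%%%%%%%%%%%#@@@@@@@%+=++*##%%%%%%%%%%%%%
%%%%%%%%%%%%%%%%%%%%#*%@@@@@@@*%%%%%%%%%%%#*@@@@@@@%=+**#%%%%%%%%%%%%%%%
%%%%%%%%%%%%%%%%%%%%%%@@@@@@@@*%%%%%@@@@%%#*@@@@@@@%=+#%%%%%%%%%%%%%%%%%
%%%%%%%%%%%%%%%%%%%%%%@@@@@@@@*#%@@@@@@@@@%#@@@@@@
[... 2388 characters left out ...]
@@@@@@@@@@@@@@@@%%@@@@@%%%%*@@@@@*+#%%%%%%#
##########@@@@#==+%@@@@%%%%@@@@@@@@@@@@@@@@@@@@@@@@@@@@@#@@@@@*+#%%%%%%#
##########@@@@#==+#%@@@%%@@@@@@@@@@@@@@@@@@@@@@@@@@@@@@@#@@@@@*+#%%%%%%#
##########@@@@%==+#%@@%%%@@@@@@@@@@@@@@@@@@@@@@@@@@@@@@@%@@@@@*+#%%%%%%%
##########@@@@%==+#%%%%%@@@@@@@@@@@@@@@@@@@@@@@@@@@@@@@@%@@@@@*+#%%%%%%%
##########@@@@%==+%%%%%@@@@@@@@@@@@@@@@@@@@@@@@@@@@@@@@@%@@@@@*+#%%%%%%%
##########@@@@@==*%%%%%@@@@@@@@@@@@@@@@@@@@@@@@@@@@@@@@@%@@@@%*+#%%%%%%%
##########@@@@@=+#%%%%@@@@@@@@@@@@@@@@@@@@@@@@@@@@@@%%@@%@@@@%++#%%%%%%%
##########@@@@@=+####%@@@@@@@@@@@@@@@@@@@@@@@@@@@@@@%%@@%@@@@%++#%%%%%##
##########%@@@@=*###%@@@@@@@@@@@@@@@@@@@@@@@@@@@@@@@@%%%*@@@@%++#%%%%%##
```

The pin sits at the bottom of the slot, so the tray is locked and I can hand in.

```bash
python3 -c "
from rig import env
print(env.close_job())"
```

```text
the job is handed in; nothing more can be done
None
```

The tray is locked and handed in: fork home on the pin, catch shut in front of the striker, the vials I could see still standing, gripper clear; the highest force read was about 15 N, and it took about 18 s of the 62 s allowed.

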